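# Zero the peak pointer and snap the dust cap onto the test set's outlet

## Robot

A 6-joint arm with a two-finger parallel gripper is mounted at the origin on the work surface. World frame = base frame: x ahead of the robot, y to its left, z up, the work surface at z = 0. Lengths are in m, angles in rad, forces in N, time in s.
With the tool pointing down it reaches from about 0.35 to 0.85 m from the base axis. Payload 8.1 kg.
Tool frame: the origin (TCP) lies midway between the tips of the shut fingers; the grasp point (between the pads) lies robot.grip_depth behind it (robot.grip_depth is the distance from the TCP to the grasp point, in m); z points along the fingers, y is the line along which they close (so a half turn about z gives the same grasp; the last joint's range is limited). The gripper opens to 93 mm and grips with 3 to 60 N. Pads are 15 mm wide; open, the fingers measure 128 mm over their backs; the gripper's body (75 mm by 188 mm) begins 65 mm behind the grasp point.
Start: joints at [-1.323, 0.13, 1.488, -0, 1.523, -0.085], TCP at [0.196, -0.567, 0.219] pointing down, gripper open.
Joint ranges: [-2.96, 2.96], [-0.89, 2.26], [0.02, 2.5], [-1.34, 4.48], [0, 2.73], [-2.66, 2.66]. Speed limits (rad/s): [2.39, 2.39, 2.79, 3.14, 3.14, 3.14].

## Interface

Orientations are given as a rotation vector (axis times angle).
In Python, from plant import robot gives the robot as it stands.
- The arm moves only by the tool carry_out, never from a script. Its argument "rows" is a list of rows, each a list of 6 numbers: the shift along the tool's x, y, z in m, then the turn, a rotation vector about the tool's x, y, z in degrees. A call has 1 to 12 rows; each row is the pose to reach, as a shift and turn from the pose commanded when the call began, along the tool's axes at that moment; what a row does not reach only later rows make up. A row lasts 1/8 s, in which the tool goes at most 62.5 mm and 10.7 degrees, less where a joint would pass 70% of its speed; a pose out of reach is approached as far as the arm can. A call with a gripper value outside its range is refused whole. "jaw" is the closure in counts, from 0 (fully open) to 255 (shut), set as the call begins (left out, the last holds). The fingers move at their own pace and stop on an object; "force" is the grip in N (left out, the last holds). Time passes only in rows, so rows that repeat a pose let the fingers close. It gives the time, the measured TCP pose, the force, the opening and the grip force at its end, in the units of the state.
- robot.read_state(): the state, without advancing time (a new reading comes with each control period).
- robot.read_camera(name): name is "side" or "top" or "wrist"; returns the picture (480x640x3 uint8, red, green, blue); there is no depth.
- robot.camera_model(name): a dict with "fx", "fy", "cx", "cy" (pixels), "R" (3x3) and "t" (3): a world point X has camera coordinates R X + t; the wrist camera has in their place "mount" (4x4, takes a point from camera to tool coordinates, whose origin is the TCP and whose axes are the flange's). Camera axes: x right, y down, z forward; pixel columns grow to the right and rows downward; lengths in m; the calibration is good to about 2 mm. A picture is of the moment at which its call begins: read the wrist's pose just before it. camera_model takes no time and is no camera call.
- robot.close_job(): hands the job in; it is judged then, once.
Trained networks look in the newest picture that a camera, given by its name, has taken for a name from the list of things; names that differ only in an ending like _2 or _b are one class to them, and where a whole thing is asked for, a point or a joint stands for the part that bears it (a point fixed in the world has none). Each returns a list of dicts, best first, with "conf" (0 to 1); they miss things now and then, are a little off and sometimes report something else, mostly with a low value. They report only what shows in the picture. A call takes as long as a camera call. They do not tell look-alikes from the thing itself.
- robot.outline_of(camera, target): "pixels" (480x640 bool, what is visible of it) and "pixel" ([column, row] in pixels, amid what is visible of it).
The state is a dict: "t": time; "q": joint angles; "dq": joint speeds; "joint_torque": joint torques, N m; "tool_pos": TCP position; "orientation": TCP orientation; "force": force on the tool from outside, world axes, zero at the start; "wrist_torque": the same for the moment, N m; "opening": finger opening in m; "gripper_force": force on a finger pad.
Only numpy, scipy, OpenCV 4.12 (cv2) and the standard library are available. Lean on these libraries where they do the work, as an engineer would, in place of code of your own. Each camera call takes 0.05 s, during which the arm holds its last target. There are 200 camera calls.

## Task

Put the pressure test set in order: first turn the peak-pointer knob on the gauge anticlockwise back to its zero stop, then take the ribbed snap cap and press it onto the outlet stud until it clicks, and keep pressing after the click until the sprung seal ring under it is squeezed fully down. Finish while still holding the cap pressed down on the seal, do not let go, and leave the other things on the bench where they are.

Things in the scene. Friction and masses are not known exactly. Their poses are not given: they have to be found in the camera images.
- test_set: Pressure test set fixed to the bench: dark steel base plate 110 x 270 x 12 mm with, at its y = +80 mm, a round face-up gauge 100 mm across (dial 51 mm above the bench) and, at y = -80 mm, a round brass outlet port 46 mm across and 40 mm high with a steel stud on top. Origin: centre of the plate's underside; x across the plate, y from port to gauge, z up.
- pointer_knob (a joint): Peak-pointer knob at the centre of the dial: angle from its zero stop in rad, 0 = at the zero stop (hard), growing clockwise seen from above; so it is reset by turning it anticlockwise. It stays where it is left (about 0.03 N m of friction). It starts between 0.6 and 1.4.
- knob_grip (a point): Point on the knob's axis at grip height, 74.5 mm above the bench. The knob is an upright black bar 36 mm long (along this frame's x), 12 mm thick (its y), 30 mm tall; its top is 11 mm above this point, its lower end 19 mm below, the dial 23.5 mm below. The frame turns with the knob; at zero its x is parallel to the test set's x. The pointer sticks out to its -x.
- stud_tip (a point): Centre of the top of the outlet stud, 64 mm above the bench, z up. Stud: 19 mm diameter, top 4 mm tapering to 12 mm, rising 24 mm above the port; four sprung steel balls stand out 4 mm around it, 9 mm below this point. A sprung black seal ring, 36 mm outer diameter, is round its foot; its top is 16 mm below this point when free, 20 mm when fully down.
- seal_ring (a joint): How far the seal ring is pressed down, in m: 0 free, 0.004 fully down (hard stop). It springs back; about 2 N starts it and 9 N holds it fully down.
- cap: Ribbed light-metal snap cap, 50 to 85 g, round, 39 mm in outer diameter, 32 mm tall, closed flat top, standing mouth down. Origin: centre of its open rim (the underside); z up through the closed top. Mouth 22 mm in diameter with a 4 mm high lip, 28 mm wide inside, 24 mm deep. Any yaw fits the stud.
- cap_top (a point): Centre of the cap's flat top, 32 mm above its rim. Pressed onto the stud, the cap meets the balls with its rim about 5 mm below the stud tip, needs some 8 to 14 N until 9 mm, then the force drops: from 13 to 17 mm it clicks and pulls itself on, and stays on. It meets the seal ring at 16 mm and is fully home, the ring bottomed (hard), at 20 mm below the tip; let go, it rises to about 17 mm.
- plug: Bystander: solid dark pipe plug with a flange 38 mm across and a 15 mm square head, 38 mm tall. Origin: centre of its underside.
- coupling: Bystander: plain steel tube coupling, open at both ends, 42 mm across, 42 mm tall. Origin: centre of its underside.
- wrench: Bystander: wrench lying on the bench, along its x. Origin: its middle, underside.
- hammer: Bystander: hammer with a wooden handle lying along its x. Origin: its middle, underside.
- oil_tin: Bystander: upright red oil tin 60 x 110 x 100 mm (123 mm with its handle) with a small spout. Origin: centre of its underside.
- spray_gun: Bystander: light-metal spray gun lying on its side, about 190 mm long, 28 mm high. Origin: near its middle, underside.
Mind the look-alikes: they are no part of the job. Leave any pink or purple look-alike of the cap alone.

How it is judged:
By the outcome, as a careful person would: the job done as asked, in the order asked, and still so for the second after the job is handed in, while the arm keeps its last pose, push and grip.
It also fails if it takes over 54 s, if anything falls off the work surface, if the arm or the gripper's body presses on something with over 40 N, if the wrist force passes 120 N, or if a joint passes its speed limit or range.

## Working session

There is one attempt and no reset: what is moved stays moved. The work goes in short steps, Python scripts to look and compute and a tool call to move; the robot and the scene stay as the last step left them, time stands still between calls to the robot, and variables do not carry over. Pictures are saved under pics/ and viewed, at most 10 in all, crops included, and the job is handed in when it is done.

Besides the shell and the picture viewer there is one more tool, called after "Call:" as name(argument=value, ...), one argument or row to a line, values as JSON. carry_out: Moves the arm, as the interface text tells. Its arguments: {"type":"object","properties":{"rows":{"type":"array"},"jaw":{"type":"number"},"force":{"type":"number"}},"required":["rows"]}

```bash
ls; mkdir -p pics; python3 - <<'E'
from plant import robot
import cv2, numpy as np
s=robot.read_state(); print(s); print(robot.grip_depth)
for c in ("top","side"):
    im=robot.read_camera(c); cv2.imwrite(f"pics/{c}0.png",im[:,:,::-1])
    m=robot.camera_model(c); print(c,{k:np.round(v,4).tolist() for k,v in m.items()})
    for n in ("test_set","cap","pointer_knob","seal_ring"):
        for d in robot.outline_of(c,n)[:3]: print(n,round(d["conf"],2),np.round(d["pixel"]),d["pixels"].sum())
print(robot.camera_model("wrist"), robot.read_state()["t"])
E
```

```text
pics
{'t': 0.0, 'q': array([-1.32335962e+00,  1.31154590e-01,  1.48927625e+00,  7.23333570e-06,
        1.52297325e+00, -8.54043711e-02]), 'dq': array([-5.82212400e-04,  4.74576631e-06,  6.25956959e-04,  3.02395461e-03,
       -6.54513230e-04,  4.28623543e-04]), 'joint_torque': array([ 2.03500407e-03, -5.59834027e+01, -4.91767395e+01,  7.70093920e-02,
        3.53090989e-02, -1.54139789e-04]), 'tool_pos': array([ 0.19592122, -0.56651827,  0.21759303]), 'orientation': array([-3.09640747e+00, -5.20115808e-01,  2.18833643e-04]), 'force': array([-0.61130959,  0.61420583, -0.06757552]), 'wrist_torque': array([ 0.00081106, -0.01902452, -0.07302876]), 'gripper_force': 0.0, 'opening': 0.0927906707940407}
0.0188
top {'fx': 439.8892, 'fy': 439.8892, 'cx': 321.8984, 'cy': 238.6088, 'R': [[-0.1221, -0.9925, -0.0024], [-0.9722, 0.1201, -0.2011], [0.1999, -0.0223, -0.9796]], 't': [0.0445, 0.5937, 0.978]}
test_set 0.58 [248. 270.] 4993
test_set 0.55 [217. 265.] 144
cap 0.65 [379. 265.] 231
cap 0.55 [382. 296.] 226
cap 0.53 [372. 330.] 187
pointer_knob 0.58 [217. 260.] 140
seal_ring 0.64 [285. 270.] 101
side {'fx': 513.2923, 'fy': 513.2923, 'cx': 322.1647, 'cy': 243.8458, 'R': [[0.9401, -0.3406, -0.0098], [-0.2303, -0.6138, -0.7551], [0.2512, 0.7122, -0.6555]], 't': [-0.5457, 0.1742, 1.0654]}
test_set 0.87 [289. 226.] 3422
cap 0.88 [245. 316.] 380
cap 0.8 [272. 353.] 431
cap 0.69 [324. 309.] 380
pointer_knob 0.61 [288. 185.] 149
{'fx': 406.5972488976909, 'fy': 406.5972488976909, 'cx': 324.8928293123517, 'cy': 245.94794509114104, 'mount': array([[-7.36889752e-05, -9.63732679e-01, -2.66869478e-01,
         7.35842674e-02],
       [ 9.99999978e-01, -1.79381377e-05, -2.11344529e-04,
        -1.01721858e-04],
       [ 1.98892487e-04, -2.66869487e-01,  9.63732659e-01,
        -1.66065007e-01],
       [ 0.00000000e+00,  0.00000000e+00,  0.00000000e+00,
         1.00000000e+00]])} 0.5
```

```bash
cat > h.py <<'E'
import numpy as np, cv2
from plant import robot
from scipy.spatial.transform import Rotation as Ro
def ray(c,px,s=None):
    m=robot.camera_model(c); d=np.array([(px[0]-m["cx"])/m["fx"],(px[1]-m["cy"])/m["fy"],1.])
    if c=="wrist":
        T=np.array(m["mount"]); R=Ro.from_rotvec(s["orientation"]).as_matrix()
        return s["tool_pos"]+R@T[:3,3], R@T[:3,:3]@d
    R=np.array(m["R"]); return -R.T@np.array(m["t"]), R.T@d
def at(c,px,z,s=None):
    o,d=ray(c,px,s); return o+d*(z-o[2])/d[2]
def pix(c,X,s=None):
    m=robot.camera_model(c); X=np.asarray(X,float)
    if c=="wrist":
        T=np.array(m["mount"]); R=Ro.from_rotvec(s["orientation"]).as_matrix()
        p=T[:3,:3].T@(R.T@(X-s["tool_pos"])-T[:3,3])
    else: p=np.array(m["R"])@X+m["t"]
    return np.array([m["fx"]*p[0]/p[2]+m["cx"],m["fy"]*p[1]/p[2]+m["cy"]])
def totool(X,s=None):
    "world point -> tool coords (TCP at grasp point offset not included)"
    s=s or robot.read_state(); return Ro.from_rotvec(s["orientation"]).as_matrix().T@(np.asarray(X)-s["tool_pos"])
E
python3 - <<'E'
import cv2
from h import *
a=cv2.imread("pics/top0.png")[190:390,170:437]; cv2.imwrite("pics/topc.png",cv2.resize(a,None,fx=3,fy=3,interpolation=2))
a=cv2.imread("pics/side0.png")[140:380,170:490]; cv2.imwrite("pics/sidec.png",cv2.resize(a,None,fx=2.5,fy=2.5,interpolation=2))
for p in ((379,265),(382,296),(372,330)): print("top",at("top",p,.02))
for p in ((245,316),(272,353),(324,309)): print("side",at("side",p,.02))
print("knob",at("top",(217,260),.08),at("side",(288,185),.072)); print("seal",at("top",(285,270),.046))
E
```

```text
top [ 0.52116547 -0.15877418  0.02      ]
top [ 0.44638894 -0.1548284   0.02      ]
top [ 0.37058225 -0.11959637  0.02      ]
side [ 0.36756427 -0.12108663  0.02      ]
side [ 0.39446452 -0.23075416  0.02      ]
side [ 0.52682553 -0.15988242  0.02      ]
knob [0.57049362 0.21683722 0.08      ] [0.57029681 0.22859854 0.072     ]
seal [0.53325945 0.06684052 0.046     ]
```

View pics/topc.png

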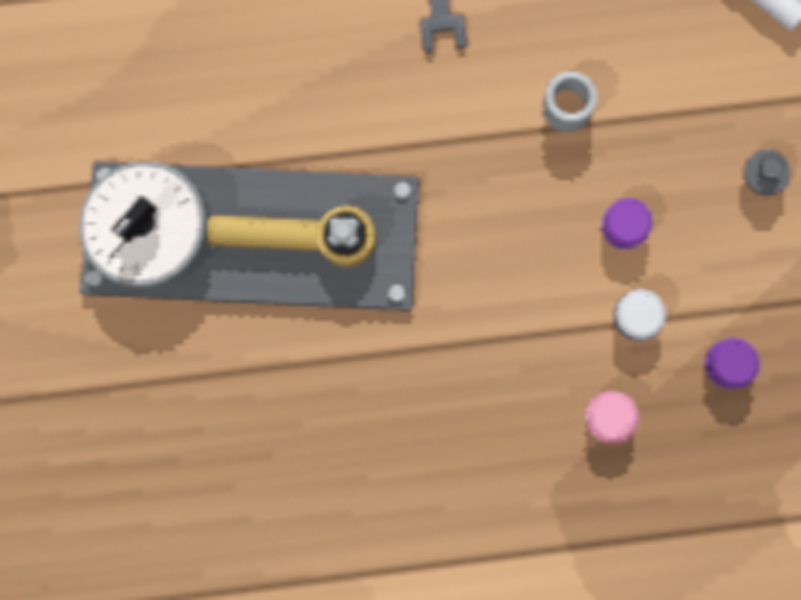

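View pics/sidec.png

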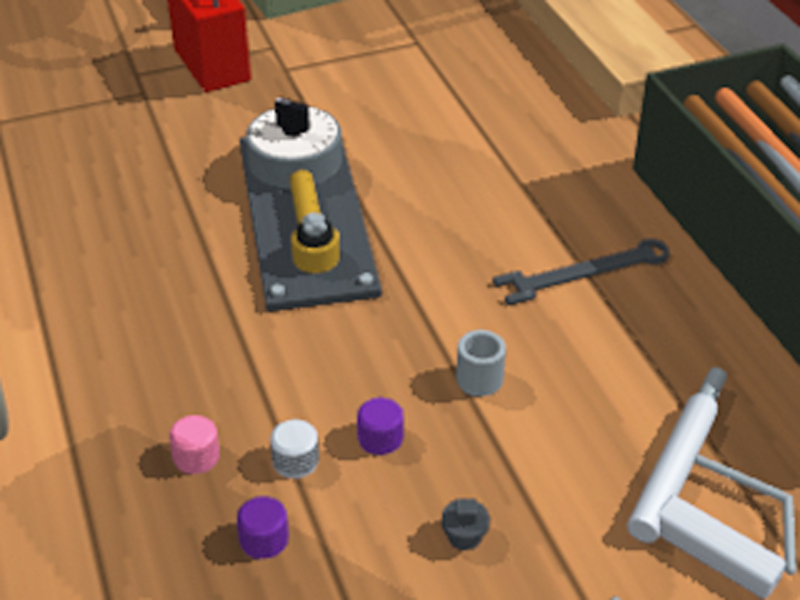

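The top picture shows three purple or pink look-alikes, at (379,264), (414,311) and (374,329). The light-metal ribbed cap is at (383,295), and the side view shows its ribs at (288,319). The coupling (360,223) and plug (425,247) are bystanders. The silver ribbed one fits the description, and the enlarged crops confirm it. The knob bar is at (214,262).

```bash
python3 - <<'E'
from h import *
f=lambda x,y:(170+x/3,190+y/3)
a,b=at("top",f(118,230),.0855),at("top",f(150,205),.0855); d=b-a; print("bar yaw",np.degrees(np.arctan2(d[1],d[0])))
c1,c2=at("top",f(402,190),.014),at("top",f(396,293),.014); d=c1-c2; print("set x yaw",np.degrees(np.arctan2(d[1],d[0])))
c2=at("top",f(93,279),.014);c1=at("top",f(396,293),.014); d=c2-c1; print("set y yaw",np.degrees(np.arctan2(d[1],d[0])))
g=at("top",f(143,223),.051);p=at("top",f(345,236),.040); print("gauge",g,"port",p)
s=robot.read_state();print(totool([g[0]+.0,g[1]-.0,.22]), Ro.from_rotvec(s["orientation"]).as_matrix())
E
```

```text
bar yaw -57.67641783439046
set x yaw -9.836777772533123
set y yaw 80.33320115388173
gauge [0.5653308 0.2225069 0.051    ] port [0.53727787 0.06692479 0.04      ]
[ 0.6069714  -0.62559423 -0.0013475 ] [[ 9.45135106e-01  3.26679707e-01 -7.02927815e-06]
 [ 3.26679706e-01 -9.45135102e-01  9.01526507e-05]
 [ 2.28074239e-05 -8.75027576e-05 -9.99999996e-01]]
```

Call:
carry_out(
  rows=[
    [0.05,-0.052,0,0,0,-9],
    [0.1,-0.104,0,0,0,-18],
    [0.15,-0.155,0,0,0,-26],
    [0.2,-0.206,0,0,0,-34],
    [0.243,-0.25,0,0,0,-42],
    [0.286,-0.295,0,0,0,-50],
    [0.33,-0.34,0,0,0,-58],
    [0.37,-0.382,0,0,0,-66],
    [0.413,-0.426,0,0,0,-74],
    [0.456,-0.47,0,0,0,-82],
    [0.5,-0.515,0,0,0,-90],
    [0.54,-0.556,0,0,0,-98],
  ],
  jaw=90,
)

```text
t: 2.0
tool_pos: [0.5148, 0.1143, 0.219]
orientation: [1.633, 2.683, 0.001]
force: [0.9, -1.4, 1.1]
opening: 0.0601
gripper_force: 0.0
```

```bash
python3 - <<'E'
from h import *
s=robot.read_state(); im=robot.read_camera("wrist"); cv2.imwrite("pics/w1.png",im[:,:,::-1])
R=Ro.from_rotvec(s["orientation"]).as_matrix()
print(s["t"],s["tool_pos"],np.degrees(np.arctan2(R[1,0],R[0,0])),s["opening"],s["force"])
for n in ("pointer_knob","seal_ring","test_set"):
    for d in robot.outline_of("wrist",n)[:2]:
        ys,xs=np.nonzero(d["pixels"]); print(n,d["conf"],d["pixel"],len(xs),xs.min(),xs.max(),ys.min(),ys.max())
print(totool([.5653,.2225,.22]))
E
```

```text
2.0 [0.5148187  0.1143182  0.21900077] 117.34907344383849 0.060053300206173346 [ 0.92740767 -1.43668632  1.0928334 ]
pointer_knob 0.55 [450.1, 130.8] 1669 430 470 85 157
seal_ring 0.6 [324.7, 271.0] 761 303 343 261 299
test_set 0.86 [382.8, 186.7] 35466 246 518 39 338
test_set 0.39 [418.2, 416.0] 396 397 429 408 426
[ 0.07384207  0.09565744 -0.00188905]
```

View pics/w1.png

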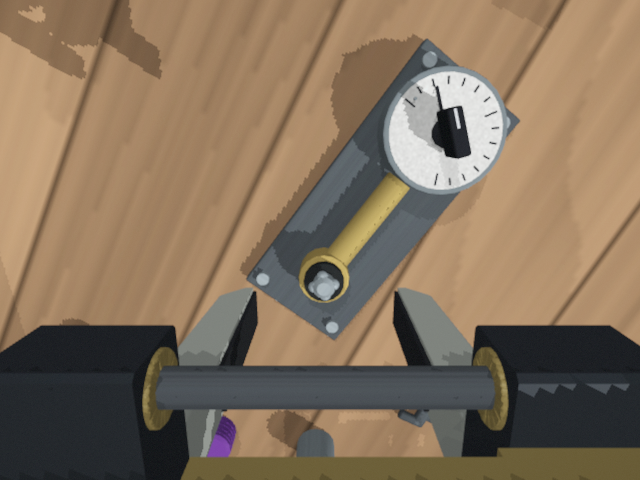

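The wrist view shows the gauge at (446,130) with the knob bar at (455,131) and its pointer tip at (437,87). The port and stud are at (324,280), and the bolts at (430,59), (263,279) and (332,327).

```bash
cat > m.py <<'E'
from h import *
def meas(fn,s,g0,p0):
    im=cv2.imread(fn); hsv=cv2.cvtColor(im,cv2.COLOR_BGR2HSV)
    def ell(mask,p):
        cs,_=cv2.findContours(mask.astype(np.uint8),cv2.RETR_EXTERNAL,cv2.CHAIN_APPROX_NONE)
        c=max((c for c in cs if len(c)>20 and abs(c.mean((0,1))-p).max()<40),key=cv2.contourArea)
        return cv2.fitEllipse(cv2.convexHull(c))
    white=(hsv[...,1]<40)&(hsv[...,2]>140)
    e=ell(white,np.array(g0)); print("dial",e); g=at("wrist",e[0],.051,s)
    br=(hsv[...,1]>110)&(hsv[...,2]>90)&(hsv[...,0]>18)&(hsv[...,0]<35)
    yy,xx=np.mgrid[:480,:640]; br&=np.hypot(xx-p0[0],yy-p0[1])<32
    e=ell(br,np.array(p0)); print("port",e); p=at("wrist",e[0],.040,s)
    return g,p
E
python3 - <<'E'
from m import *
s=robot.read_state(); g,p=meas("pics/w1.png",s,(446,130),(324,277))
print(g,p,np.linalg.norm((g-p)[:2]),"y yaw",np.degrees(np.arctan2(*(g-p)[1::-1])))
y=lambda a,b,z:np.degrees(np.arctan2(*(at("wrist",a,z,s)-at("wrist",b,z,s))[1::-1]))
print("bolts",y((430,59),(263,279),.015),y((332,327),(263,279),.015))
im=cv2.imread("pics/w1.png"); m=np.zeros((480,640),bool); m[100:165,430:480]=1
k=((im.max(2)<60)&m).astype(np.uint8); print(cv2.minAreaRect(np.argwhere(k)[:,::-1].astype(np.float32)))
print("bar",y((440,106),(449,158),.08),y((463,106),(471,154),.0855),"pointer",np.degrees(np.arctan2(*(at("wrist",(437,87),.054,s)-g)[1::-1])))
print("bar top ctr",at("wrist",(455,131),.0855,s)); print(pix("wrist",[*g[:2],.0855],s))
E
```

```text
dial ((445.6441955566406, 129.70172119140625), (119.84606170654297, 130.5701904296875), 34.60953140258789)
port ((325.2418212890625, 273.34375), (51.286285400390625, 57.144588470458984), 35.07621765136719)
[0.56283156 0.22482686 0.051     ] [0.53487982 0.0716341  0.04      ] 0.15572193512620636 y yaw 79.65949188104453
bolts 80.09779346230789 -10.067451065508665
((447.99853515625, 128.6925811767578), (59.751312255859375, 34.5590705871582), 79.11447143554688)
bar 131.63665750369407 132.07941601594868 pointer 134.76291587977727
bar top ctr [0.56060853 0.22233846 0.0855    ]
[459.55758172 129.2359811 ]
```

Call:
carry_out(
  rows=[
    [0.03,0.037,0,0,0,-6],
    [0.06,0.074,0,0,0,-12],
    [0.0757,0.0923,0.03,0,0,-14.7],
    [0.0757,0.0923,0.07,0,0,-14.7],
    [0.0757,0.0923,0.11,0,0,-14.7],
    [0.0757,0.0923,0.14,0,0,-14.7],
    [0.0757,0.0923,0.155,0,0,-14.7],
    [0.0757,0.0923,0.161,0,0,-14.7],
    [0.0757,0.0923,0.161,0,0,-14.7],
  ],
)

```text
t: 3.32
tool_pos: [0.5625, 0.2213, 0.0586]
orientation: [1.284, 2.866, 0.001]
force: [-0.0, 0.2, 0.2]
opening: 0.0604
gripper_force: 0.0
```

```bash
python3 - <<'E'
from h import *
s=robot.read_state(); im=robot.read_camera("wrist"); cv2.imwrite("pics/w2.png",im[:,:,::-1])
print(s["tool_pos"],s["force"],s["opening"])
E
```

```text
[0.56245436 0.2212598  0.05858937] [-0.01193774  0.20758965  0.23454449] 0.06036231939418609
```

View pics/w2.png

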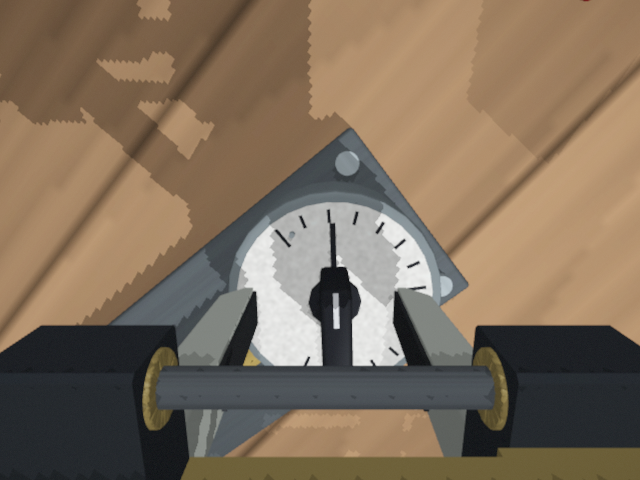

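The bar sits between the fingers at (336,320), aligned with the tool and about 4 mm towards +y. I'll shift, close and turn.

Call:
carry_out(
  rows=[
    [0,0.004,0,0,0,0],
    [0,0.004,0,0,0,0],
    [0,0.004,0,0,0,0],
    [0,0.004,0,0,0,0],
    [0,0.004,0,0,0,0],
    [0,0.004,0,0,0,0],
  ],
  jaw=255,
  force=15,
)

```text
t: 4.12
tool_pos: [0.5653, 0.2246, 0.0577]
orientation: [1.283, 2.867, 0.002]
force: [4.1, 2.7, -2.3]
opening: 0.0121
gripper_force: 15.0
```

```bash
python3 - <<'E'
from h import *
s=robot.read_state(); R=Ro.from_rotvec(s["orientation"]).as_matrix()
print(s["tool_pos"],s["force"],s["opening"],s["gripper_force"],s["wrist_torque"],np.degrees(np.arctan2(R[1,0],R[0,0])))
E
```

```text
[0.56528413 0.22459326 0.05767591] [ 4.05665735  2.66643955 -2.33134046] 0.012107118578187631 14.992964565753937 [ 0.44354839 -0.713106    0.0109285 ] 131.76594169291718
```

Call:
carry_out(
  rows=[
    [0,0.001,0,0,0,-6],
    [0,0.001,0,0,0,-12],
    [0,0.001,0,0,0,-18],
    [0,0.001,0,0,0,-24],
    [0,0.001,0,0,0,-30],
    [0,0.001,0,0,0,-34],
    [0,0.001,0,0,0,-34],
    [0,0.001,0,0,0,-34],
  ],
)

```text
t: 5.12
tool_pos: [0.5653, 0.2246, 0.0576]
orientation: [-0.392, -3.117, 0.001]
force: [-1.4, -2.2, 2.2]
opening: 0.012
gripper_force: 15.0
```

```bash
cat > st.py <<'E'
from h import *
s=robot.read_state(); R=Ro.from_rotvec(s["orientation"]).as_matrix()
print(s["t"],s["tool_pos"],s["force"],s["opening"],s["gripper_force"],s["wrist_torque"],np.degrees(np.arctan2(R[1,0],R[0,0])))
E
python3 st.py
```

```text
5.125 [0.56532576 0.22464247 0.05764726] [-1.44557124 -2.24872104  2.18830903] 0.012021791126548359 14.990347176790237 [-0.31307442  0.19031306  0.07691001] 165.67832901726086
```

Call:
carry_out(
  rows=[
    [0,0,0,0,0,-2],
    [0,0,0,0,0,-4],
    [0,0,0,0,0,-6],
    [0,0,0,0,0,-7],
    [0,0,0,0,0,-7],
    [0,0,0,0,0,-7],
  ],
)

```text
t: 5.88
tool_pos: [0.5653, 0.2247, 0.0577]
orientation: [-0.197, -3.135, 0.0]
force: [-4.6, -3.7, 4.8]
opening: 0.0124
gripper_force: 15.5
```

```bash
python3 st.py
```

```text
5.875 [0.56526352 0.22467704 0.057658  ] [-4.5578853  -3.74707561  4.80684168] 0.012384081853972056 15.538672059774399 [-0.61175978  0.60595116 -0.33579491] 172.8126782447004
```

Call:
carry_out(
  rows=[
    [0,0,0,0,0,0],
    [0,0,0,0,0,0],
    [0,0,0,0,0,0],
    [0,0,-0.02,0,0,0],
    [0,0,-0.07,0,0,0],
    [0,0,-0.13,0,0,0],
    [-0.01,0,-0.17,0,0,10],
    [-0.02,0,-0.17,0,0,20],
    [-0.02,0,-0.17,0,0,20],
    [-0.02,0,-0.17,0,0,20],
  ],
  jaw=90,
)

```text
t: 7.12
tool_pos: [0.5848, 0.2223, 0.2274]
orientation: [-0.733, -3.054, 0.001]
force: [-0.2, 0.2, 0.2]
opening: 0.0603
gripper_force: 0.0
```

```bash
python3 - <<'E'
from st import *
im=robot.read_camera("wrist"); cv2.imwrite("pics/w3.png",im[:,:,::-1]); print(pix("wrist",[.535,.07,.064],s),pix("wrist",[.565,.225,.051],s))
E
```

```text
7.125 [0.58479011 0.22230382 0.22738436] [-0.23874358  0.19143444  0.22972958] 0.060258604918605047 0.0 [ 0.01507871 -0.17503647 -0.05882507] 152.99492659963053
[138.17877134 255.23972063] [317.51302651 201.55984666]
```

View pics/w3.png

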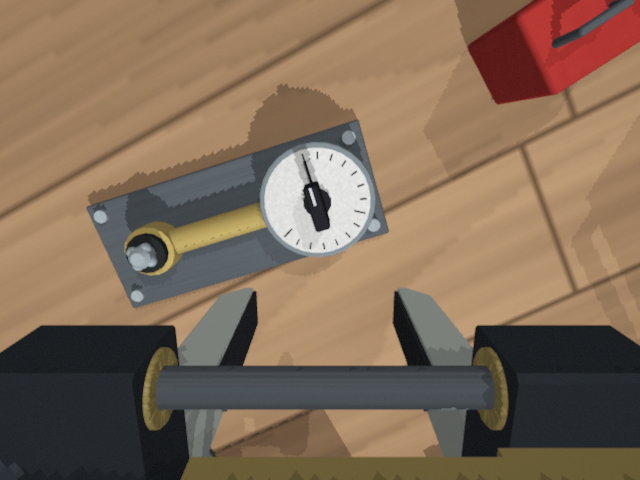

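The knob bar at (317,205) is now parallel to the plate's x with the pointer at (303,155), on the first mark, so it is at zero. Port and stud are at (145,255). Next the cap.

Call:
carry_out(
  rows=[
    [-0.006,-0.05,0,0,0,-6],
    [-0.012,-0.1,0,0,0,-12],
    [-0.018,-0.15,0,0,0,-18],
    [-0.024,-0.2,0.01,0,0,-24],
    [-0.03,-0.25,0.02,0,0,-30],
    [-0.036,-0.3,0.03,0,0,-36],
    [-0.042,-0.35,0.03,0,0,-42],
    [-0.048,-0.399,0.03,0,0,-42],
    [-0.048,-0.399,0.03,0,0,-42],
    [-0.048,-0.399,0.03,0,0,-42],
  ],
)

```text
t: 8.43
tool_pos: [0.4453, -0.1538, 0.1973]
orientation: [0.404, -3.115, -0.001]
force: [0.7, 0.4, 0.5]
opening: 0.0605
gripper_force: 0.0
```

```bash
python3 - <<'E'
from st import *
import m
im=robot.read_camera("wrist"); cv2.imwrite("pics/w4.png",im[:,:,::-1])
for d in robot.outline_of("wrist","cap")[:4]:
    ys,xs=np.nonzero(d["pixels"]); c=im[d["pixels"]].mean(0); P=at("wrist",d["pixel"],.025,s)
    print(d["conf"],d["pixel"],len(xs),xs.min(),xs.max(),ys.min(),ys.max(),c.round(),P,totool(P,s))
s3=dict(tool_pos=np.array([0.58479011,0.22230382,0.22738436]),orientation=np.array([-0.733,-3.054,0.001]))
try:
    g,p=m.meas("pics/w3.png",s3,(318,200),(149,248)); print(g,p,g-p)
except Exception as e: print(e)
print("stud top px",at("wrist",(141,257),.064,s3))
E
```

```text
8.425 [ 0.44527405 -0.153811    0.19731656] [0.6524998  0.37519393 0.5259862 ] 0.06054743912203701 0.0 [ 0.13901729 -0.11250947  0.04840391] -165.20530957072702
0.9 [300.6, 301.4] 1748 275 318 274 323 [119.  71. 156.] [ 0.51916052 -0.15654484  0.025     ] [-0.07077131 -0.02166453  0.17228393]
0.88 [317.0, 224.5] 1799 296 341 198 247 [185. 191. 196.] [ 0.44712907 -0.15997328  0.025     ] [-0.00025244 -0.00658565  0.1723107 ]
0.78 [381.3, 145.7] 1998 357 407 121 170 [215. 152. 179.] [ 0.37080548 -0.12601208  0.025     ] [0.06486859 0.0457393  0.17236974]
0.68 [252.3, 151.4] 1948 229 279 125 174 [125.  72. 165.] [ 0.40181868 -0.22589211  0.025     ] [ 0.06038856 -0.05874878  0.17227552]
dial ((319.7486572265625, 200.33738708496094), (111.63321685791016, 121.5440902709961), 109.1550064086914)
port ((153.3216552734375, 247.83323669433594), (50.92573165893555, 57.339988708496094), 64.09625244140625)
[0.56506747 0.22744374 0.051     ] [0.53672113 0.07286986 0.04      ] [0.02834634 0.15457389 0.011     ]
stud top px [0.53754978 0.07154125 0.064     ]
```

View pics/w4.png

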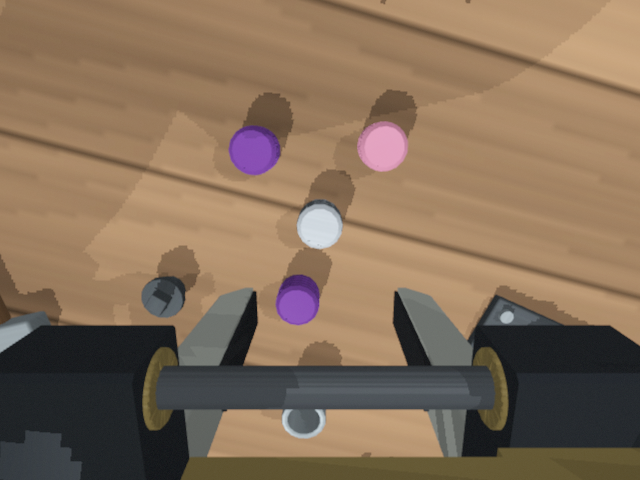

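The silver ribbed cap's top is at (320,227). The look-alikes are at (255,150), (382,147) and (298,300), and the plug at (163,297). I'll descend and grip the silver cap.

Call:
carry_out(
  rows=[
    [-0.0015,-0.0045,0.05,0,0,0],
    [-0.0015,-0.0045,0.1,0,0,0],
    [-0.0015,-0.0045,0.14,0,0,0],
    [-0.0015,-0.0045,0.17,0,0,0],
    [-0.0015,-0.0045,0.186,0,0,0],
    [-0.0015,-0.0045,0.193,0,0,0],
    [-0.0015,-0.0045,0.193,0,0,0],
    [-0.0015,-0.0045,0.193,0,0,0],
  ],
)

```text
t: 9.52
tool_pos: [0.4492, -0.1587, 0.0059]
orientation: [-0.404, 3.114, -0.002]
force: [0.7, 0.0, 0.6]
opening: 0.06
gripper_force: 0.0
```

Call:
carry_out(
  rows=[
    [0,0,0,0,0,0],
    [0,0,0,0,0,0],
    [0,0,0,0,0,0],
    [0,0,0,0,0,0],
    [0,0,0,0,0,0],
    [0,0,0,0,0,0],
  ],
  jaw=255,
  force=45,
)

```text
t: 10.28
tool_pos: [0.4483, -0.1585, 0.005]
orientation: [-0.404, 3.115, -0.0]
force: [-1.8, 0.6, 5.3]
opening: 0.0376
gripper_force: 45.0
```

```bash
python3 st.py
```

```text
10.275 [ 0.4482799  -0.15846116  0.00496764] [-1.79413403  0.56210704  5.29079748] 0.037615487096029715 45.00171449035406 [ 0.29421617  0.14637334 -0.03108675] -165.23605934752536
```

Call:
carry_out(
  rows=[
    [0,0,-0.02,0,0,0],
    [0,0,-0.06,0,0,0],
    [0,0,-0.1,0,0,0],
    [-0.035,0.036,-0.125,0,0,0],
    [-0.07,0.072,-0.125,0,0,0],
    [-0.105,0.108,-0.125,0,0,0],
    [-0.14,0.144,-0.125,0,0,0],
    [-0.17,0.175,-0.125,0,0,0],
    [-0.1895,0.1966,-0.115,0,0,0],
    [-0.1895,0.1966,-0.115,0,0,0],
    [-0.1895,0.1966,-0.115,0,0,0],
    [-0.1895,0.1966,-0.115,0,0,0],
  ],
)

```text
t: 11.78
tool_pos: [0.581, 0.0791, 0.1198]
orientation: [-0.402, 3.116, -0.0]
force: [-0.0, -0.8, -0.1]
opening: 0.0379
gripper_force: 45.0
```

```bash
python3 - <<'E'
from st import *
im=robot.read_camera("wrist"); cv2.imwrite("pics/w5.png",im[:,:,::-1])
for n in ("cap","seal_ring"):
  for d in robot.outline_of("wrist",n)[:2]:
    ys,xs=np.nonzero(d["pixels"]); print(n,d["conf"],d["pixel"],len(xs),xs.min(),xs.max(),ys.min(),ys.max())
R=Ro.from_rotvec(s["orientation"]).as_matrix()
for r in (.0195,0,-.0195): print("cap top pred",pix("wrist",s["tool_pos"]+R@[r,0,-.027],s))
print("stud pred",pix("wrist",[.5375,.0685,.064],s))
E
```

```text
11.775 [0.58100963 0.07909948 0.1198296 ] [-0.02488246 -0.84917401 -0.13611898] 0.037943319460765436 44.999577668859274 [ 0.0205802  -0.14685663 -0.02418055] -165.2932731937017
cap 0.9 [10.0, 65.1] 1054 0 22 35 95
cap 0.77 [325.2, 319.7] 8563 275 373 261 365
seal_ring 0.61 [326.9, 166.9] 1694 293 353 153 214
cap top pred [324.62374938 288.93102925]
cap top pred [324.63661981 337.18444797]
cap top pred [324.64865056 382.28979997]
stud pred [326.16229423 189.68123942]
```

View pics/w5.png

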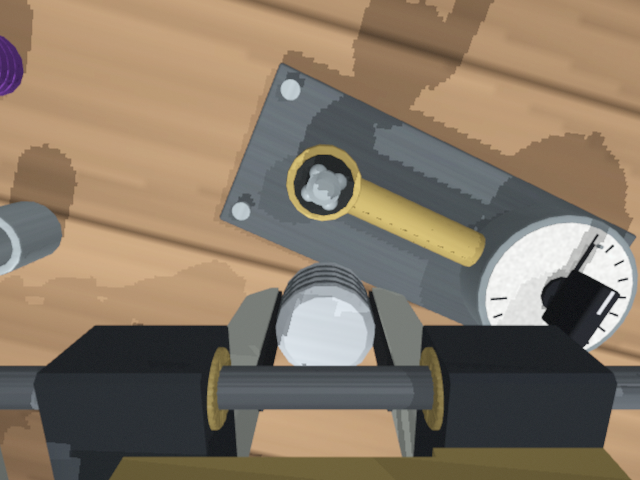

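The wrist view shows the silver cap centred between the fingers at (326,330). The stud is at (323,186) in the port at (324,183), and the purple look-alike and coupling are at the left edge.

```bash
python3 - <<'E'
from m import *
s=robot.read_state()
R=Ro.from_rotvec(s["orientation"]).as_matrix()
im=cv2.imread("pics/w5.png"); hsv=cv2.cvtColor(im,cv2.COLOR_BGR2HSV)
br=(hsv[...,1]>110)&(hsv[...,2]>110)&(hsv[...,0]>18)&(hsv[...,0]<35)
# inner-top-edge of port: outer contour away from pipe, using rays from centre
def fit(mask,c,rmax,angs):
    pts=[]
    for a in np.radians(angs):
        rr=[r for r in np.arange(8,rmax,.5) if mask[int(round(c[1]+r*np.sin(a))),int(round(c[0]+r*np.cos(a)))]]
        if rr: pts.append((c[0]+rr[-1]*np.cos(a),c[1]+rr[-1]*np.sin(a)))
    return cv2.fitEllipse(np.array(pts,np.float32))
e=fit(br,(324,183),48,range(75,345,3)); P=at("wrist",e[0],.040,s); print("port",e,P,totool(P,s))
wh=(hsv[...,1]<40)&(hsv[...,2]>170)
e=fit(wh,(326,332),56,[a for a in range(0,360,3) if not 45<a<135]); P=at("wrist",e[0],s["tool_pos"][2]+.027,s); print("cap",e,totool(P,s))
print("stud top",totool(at("wrist",(323,187),.064,s),s))
# synthetic check
for X,r in(([.5375,.0685,.040],.023),):
    q=np.array([pix("wrist",[X[0]+r*np.cos(t),X[1]+r*np.sin(t),X[2]],s) for t in np.linspace(0,6.28,40)],np.float32); print(cv2.fitEllipse(q))
q=np.array([pix("wrist",s["tool_pos"]+R@[.0195*np.cos(t),.0195*np.sin(t),-.027],s) for t in np.linspace(0,6.28,40)],np.float32); print("cap pred",cv2.fitEllipse(q))
E
```

```text
port ((323.42669677734375, 181.87911987304688), (73.04994201660156, 73.7914810180664), 20.796579360961914) [0.53676228 0.06679443 0.04      ] [ 0.04626231 -0.00076459  0.08002174]
cap ((327.2673034667969, 335.1626281738281), (87.35083770751953, 100.13768005371094), 21.147903442382812) [ 0.00084453  0.00099369 -0.02700068]
stud top [ 0.0462091  -0.00091756  0.0560218 ]
((325.85693359375, 182.8329620361328), (76.37884521484375, 76.755615234375), 3.661489725112915)
cap pred ((324.63531494140625, 335.61041259765625), (93.35877990722656, 103.17700958251953), 90.0235595703125)
```

Call:
carry_out(
  rows=[
    [0.025,-0.001,0,0,0,0],
    [0.0455,-0.0013,0.01,0,0,0],
    [0.0455,-0.0013,0.03,0,0,0],
    [0.0455,-0.0013,0.042,0,0,0],
    [0.0455,-0.0013,0.049,0,0,0],
    [0.0455,-0.0013,0.053,0,0,0],
    [0.0455,-0.0013,0.053,0,0,0],
    [0.0455,-0.0013,0.053,0,0,0],
  ],
  force=60,
)

```text
t: 12.92
tool_pos: [0.538, 0.0673, 0.0671]
orientation: [-0.404, 3.115, -0.0]
force: [0.1, -0.2, -0.6]
opening: 0.0376
gripper_force: 60.0
```

```bash
python3 st.py
```

```text
12.925 [0.53796692 0.06726841 0.06713056] [ 0.1040189  -0.19948796 -0.62521397] 0.03761744578190768 59.99960280954838 [ 0.09755233 -0.07265829  0.02762985] -165.22855583545856
```

Call:
carry_out(
  rows=[
    [0,0,0.002,0,0,0],
    [0,0,0.004,0,0,0],
    [0,0,0.006,0,0,0],
    [0,0,0.006,0,0,0],
    [0,0,0.006,0,0,0],
  ],
)

```text
t: 13.55
tool_pos: [0.5389, 0.0672, 0.0625]
orientation: [-0.403, 3.113, -0.001]
force: [-0.4, 0.0, 9.9]
opening: 0.0378
gripper_force: 60.0
```

Call:
carry_out(
  rows=[
    [0,0,0.002,0,0,0],
    [0,0,0.004,0,0,0],
    [0,0,0.006,0,0,0],
    [0,0,0.006,0,0,0],
    [0,0,0.006,0,0,0],
  ],
)

```text
t: 14.18
tool_pos: [0.5372, 0.0671, 0.0533]
orientation: [0.404, -3.115, -0.0]
force: [4.5, -0.8, -8.8]
opening: 0.0376
gripper_force: 60.0
```

Call:
carry_out(
  rows=[
    [0,0,0.002,0,0,0],
    [0,0,0.004,0,0,0],
    [0,0,0.006,0,0,0],
    [0,0,0.008,0,0,0],
    [0,0,0.008,0,0,0],
    [0,0,0.008,0,0,0],
  ],
)

```text
t: 14.92
tool_pos: [0.5376, 0.0672, 0.0488]
orientation: [0.404, -3.115, 0.0]
force: [-10.2, -2.2, 19.7]
opening: 0.038
gripper_force: 60.0
```

Call:
carry_out(
  rows=[
    [0,0,0.001,0,0,0],
    [0,0,0.002,0,0,0],
    [0,0,0.002,0,0,0],
    [0,0,0.002,0,0,0],
    [0,0,0.002,0,0,0],
  ],
)

```text
t: 15.55
tool_pos: [0.5378, 0.0672, 0.0486]
orientation: [0.404, -3.115, 0.0]
force: [-19.0, -3.1, 36.7]
opening: 0.0379
gripper_force: 60.0
```

```bash
python3 - <<'E'
from st import *
a=robot.read_camera("side"); b=robot.read_camera("wrist")
a=cv2.resize(a[120:280,230:390],(480,480),interpolation=2); cv2.imwrite("pics/f.png",np.hstack([a,cv2.resize(b,(320,240)).repeat(1,0) if 0 else cv2.copyMakeBorder(cv2.resize(b,(320,240)),0,240,0,0,0)])[:,:,::-1])
E
```

```text
15.55 [0.53776491 0.06722505 0.048592  ] [-18.99266626  -3.14811898  36.70274368] 0.03791220407761267 60.01515755429864 [-0.24758164  3.30586978 -0.04647832] -165.21552955293512
```

View pics/f.png

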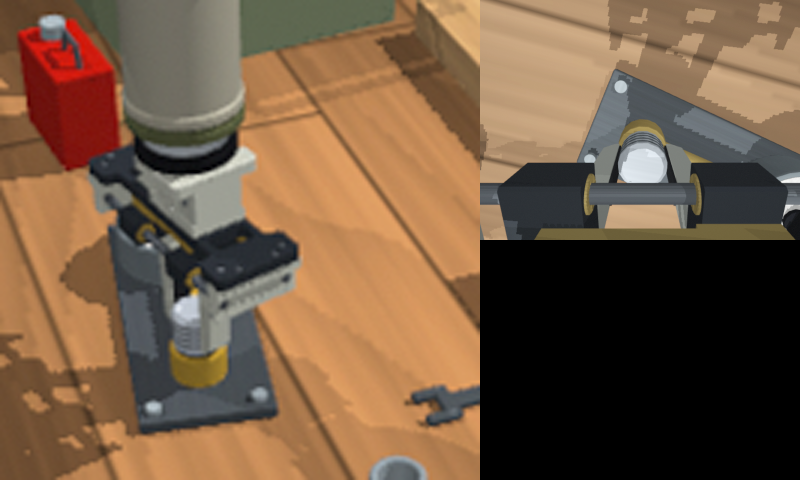

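The side view shows the cap seated on the brass port at (200,325), still held. The gauge is untouched. The extra 2 mm commanded only raised the force, so it is on the hard stop. I'll ease the push slightly for margin, then hand in.

Call:
carry_out(
  rows=[
    [0,0,-0.001,0,0,0],
    [0,0,-0.001,0,0,0],
    [0,0,-0.001,0,0,0],
  ],
)

```text
t: 16.02
tool_pos: [0.5377, 0.0672, 0.0487]
orientation: [0.404, -3.115, 0.0]
force: [-15.7, -1.6, 28.6]
opening: 0.038
gripper_force: 60.0
```

```bash
python3 - <<'E'
from st import *
if s["force"][2]>18 and s["tool_pos"][2]<.0492: print(robot.close_job())
E
```

```text
16.025 [0.53767712 0.06720001 0.04869806] [-15.69334338  -1.63762506  28.55550466] 0.03796125650410298 60.011734552681446 [-0.24210676  2.53128551  0.01967104] -165.2197809138048
the job is handed in; nothing more can be done
None
```

I handed the job in at 16 s: the peak-pointer knob is back on its zero stop, and the ribbed cap is clicked onto the stud and still held down on the bottomed seal at about 29 N, with the other things left where they were.

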